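# Move the bitters row into the walnut caddy, reversed

### The job

Move the two bitters bottles, the green jar and the jigger from the steel rack into the wells of the walnut caddy, one to a well and in reverse order: what stands leftmost in the steel rack ends rightmost in the caddy, and so on along the row, left and right as seen from the robot. Stand each upright on the floor of its well without dropping it or knocking any over, and do not push the rocks glass away.

Things in the scene. Friction and masses are not known exactly. Their poses are not given: they have to be found in the camera images.
- bitters_0: dark brown glass bottle with a black cap, 44 mm in diameter, 105 mm tall, 0.16 kg, loose, upright in a well of the steel rack at the start. Origin at the centre of its underside, z up along its axis. The straight body reaches 65 mm up; grip it there, pad centres 55 to 62 mm above the underside
- spice_jar: green glass jar with a brass cap 40 mm wide, 44 mm in diameter, 85 mm tall, 0.15 kg, loose, upright in a well of the steel rack at the start. Origin at the centre of its underside, z up along its axis. The straight body reaches 55 mm up; grip it there, pad centres 45 to 52 mm above the underside
- bitters_2: dark red glass bottle with a black cap, 42 mm in diameter, 95 mm tall, 0.16 kg, loose, upright in a well of the steel rack at the start. Origin at the centre of its underside, z up along its axis. The straight body reaches 59 mm up; grip it there, pad centres 50 to 56 mm above the underside
- jigger: silver double-cone bar measure, 43 mm in diameter at both rims and narrow at the waist, 84 mm tall, 0.11 kg, loose, upright in the one untagged well of the steel rack at the start. Origin at the centre of its underside, z up along its axis. To the touch it is a plain 43 mm cylinder: grip it across the upper rim, fingertips 45 to 60 mm above the underside, pads closing on 43 mm
- tag_brown: brown enamel tag, 30 mm wide and 22 mm long, leaning back 45 degrees on the front rail of the steel rack, fixed. It marks the well where the brown bottle stands at the start and stays there. Origin at the tag's centre, 46 mm in front (rack's -x) of that well's centre
- tag_green: green enamel tag, 30 mm wide and 22 mm long, leaning back 45 degrees on the front rail of the steel rack, fixed. It marks the well where the green jar stands at the start and stays there. Origin at the tag's centre, 46 mm in front (rack's -x) of that well's centre
- tag_red: red enamel tag, 30 mm wide and 22 mm long, leaning back 45 degrees on the front rail of the steel rack, fixed. It marks the well where the red bottle stands at the start and stays there. Origin at the tag's centre, 46 mm in front (rack's -x) of that well's centre
- steel_rack: low rack of bright steel with wire rails, 76 x 296 mm, 26 mm high, floor plate 6 mm thick, fixed; the row starts in it (bottles on the far tray are not meant). Origin at the centre of its underside, x away from the robot, y along the row to the left, z up. Four wells centred at y = +108, +36, -36, -108 mm (left to right for the robot), each about 64 mm square inside
- caddy: dark walnut caddy with brass corners and cork pads, 76 x 296 mm, 26 mm high, floor 6 mm thick, fixed, empty at the start. Origin at the centre of its underside, x away from the robot, y along the row to the left, z up. Four wells centred at y = +108, +36, -36, -108 mm (left to right for the robot), 64 mm square. A wall cabinet hangs beyond x = 0.65 m, 0.5 m up
- rocks_glass: clear rocks glass, 80 mm in diameter, 92 mm tall, loose bystander at the left. Origin at the centre of its underside
Things that resemble listed ones, but are neither listed nor needed, are in the scene too. What is shaped like the jigger but orange or turquoise is not meant.

How it is judged (in metres and radians):
At the end, for the whole second after the job is handed in: Bottles, jar and jigger stand upright (within 0.15 rad) in the caddy, each in the well that reverses its place (its tag's) in the steel rack, the untagged jigger in the well left over; within 16 mm of the well's centre in x and y, 4 mm in height, at rest (under 0.02 m/s) and released (((y of tag_brown in the frame of steel_rack between 0.078 and 0.138 m and y of bitters_0 in the frame of caddy between -0.124 and -0.092 m) or (y of tag_brown in the frame of steel_rack between 0.006 and 0.066 m and y of bitters_0 in the frame of caddy between -0.052 and -0.02 m) or (y of tag_brown in the frame of steel_rack between -0.066 and -0.006 m and y of bitters_0 in the frame of caddy between 0.02 and 0.052 m) or (y of tag_brown in the frame of steel_rack between -0.138 and -0.078 m and y of bitters_0 in the frame of caddy between 0.092 and 0.124 m)) and x of bitters_0 in the frame of caddy between -0.016 and 0.016 m and z of bitters_0 in the frame of caddy between 0.002 and 0.01 m and angle between each of bitters_0, spice_jar, bitters_2, jigger's own z axis and vertical below 0.15 rad and linear speed of each of bitters_0, spice_jar, bitters_2, jigger below 0.02 m/s and contact force between each of bitters_0, spice_jar, bitters_2, jigger and the fingers below 0.1 N and ((y of tag_green in the frame of steel_rack between 0.078 and 0.138 m and y of spice_jar in the frame of caddy between -0.124 and -0.092 m) or (y of tag_green in the frame of steel_rack between 0.006 and 0.066 m and y of spice_jar in the frame of caddy between -0.052 and -0.02 m) or (y of tag_green in the frame of steel_rack between -0.066 and -0.006 m and y of spice_jar in the frame of caddy between 0.02 and 0.052 m) or (y of tag_green in the frame of steel_rack between -0.138 and -0.078 m and y of spice_jar in the frame of caddy between 0.092 and 0.124 m)) and x of spice_jar in the frame of caddy between -0.016 and 0.016 m and z of spice_jar in the frame of caddy between 0.002 and 0.01 m and ((y of tag_red in the frame of steel_rack between 0.078 and 0.138 m and y of bitters_2 in the frame of caddy between -0.124 and -0.092 m) or (y of tag_red in the frame of steel_rack between 0.006 and 0.066 m and y of bitters_2 in the frame of caddy between -0.052 and -0.02 m) or (y of tag_red in the frame of steel_rack between -0.066 and -0.006 m and y of bitters_2 in the frame of caddy between 0.02 and 0.052 m) or (y of tag_red in the frame of steel_rack between -0.138 and -0.078 m and y of bitters_2 in the frame of caddy between 0.092 and 0.124 m)) and x of bitters_2 in the frame of caddy between -0.016 and 0.016 m and z of bitters_2 in the frame of caddy between 0.002 and 0.01 m and (y of jigger in the frame of caddy between -0.124 and -0.092 m or y of jigger in the frame of caddy between -0.052 and -0.02 m or y of jigger in the frame of caddy between 0.02 and 0.052 m or y of jigger in the frame of caddy between 0.092 and 0.124 m) and x of jigger in the frame of caddy between -0.016 and 0.016 m and z of jigger in the frame of caddy between 0.002 and 0.01 m); the robot touches nothing.
It fails at once if a bottle, the jar or the jigger is knocked over (tilted more than 45 degrees) (angle between any of bitters_0, spice_jar, bitters_2, jigger's own z axis and vertical above 0.785 rad).
It fails at once if a bottle, the jar or the jigger is dropped (moves faster than 0.7 m/s out of the fingers, a fall of 25 mm) ((linear speed of bitters_0 above 0.7 m/s and contact force between bitters_0 and the fingers below 0.1 N) or (linear speed of spice_jar above 0.7 m/s and contact force between spice_jar and the fingers below 0.1 N) or (linear speed of bitters_2 above 0.7 m/s and contact force between bitters_2 and the fingers below 0.1 N) or (linear speed of jigger above 0.7 m/s and contact force between jigger and the fingers below 0.1 N)).
It fails at once if the rocks glass is pushed more than 20 mm (distance of rocks_glass from where it was at the start of the episode above 0.02 m).
It also fails if it takes over 99 s, if anything falls off the work surface, if the arm or the gripper's body presses on something with over 40 N, if the wrist force passes 120 N, or if a joint passes its speed limit or range.

### The arm

A 7-joint arm with a two-finger parallel gripper is mounted at the origin on a cart in front of the work surface, level with it; the furniture and walls round the work are solid. World frame = base frame: x ahead of the robot, y to its left, z up, the work surface at z = 0. Lengths are in m, angles in degrees, forces in N, time in s.
With the tool pointing down it reaches from about 0.4 to 0.85 m from the base axis. Payload 6.9 kg.
Tool frame: the origin (TCP) lies on the centre line of the jaws, within the pads' length; the fingertips stand 25 mm ahead of it and the grasp point (between the pads) lies 6 mm ahead of it; z points along the fingers, y is the line along which they close (so a half turn about z gives the same grasp; the last joint's range is limited). The gripper opens to 85 mm and grips with 20 to 120 N. Pads are 22 mm wide; open, the fingers measure 114 mm over their backs; the gripper's body (76 mm by 85 mm) begins 54 mm behind the grasp point. The pads swing forward as they close: fully open they stand 13 mm farther back than shut.
Start: joints at [-63.455, 29.078, -13.613, 85.955, 7.202, 65.827, -8.869], TCP at [0.219, 0.585, 0.256] pointing down, gripper open.
Joint ranges: [-176.47, 176.47], [-13.61, 117.27], [-81.72, 77.17], [0.22, 143.17], [-87.28, 267.28], [10, 112.55], [-165.47, 165.47]. Speed limits (degrees/s): [136.94, 136.94, 180, 180, 180, 180, 180].

### API

Orientations are given as [roll, pitch, yaw] about the fixed x, y, z axes, in that order (R = Rz(yaw) Ry(pitch) Rx(roll)).
In Python, from plant import * gives the robot as it stands. Calls block until the motion is done:
- movep(position, orientation): joint-space move of the TCP to a pose.
- movel(position, velocity=0.15, frame=None, f_stop=None): straight line of the TCP; frame=None keeps the orientation; velocity is the mean speed in m/s. With f_stop (N) it stops when the force on the tool has changed by that much, and returns True; else False.
- goto_joints(angles): joint-space move.
- open_jaws() and grab(newtons=None): open the fingers fully, or close them until they stop; newtons is the grip in N (None keeps the last).
- dwell(seconds).
- inverse_kinematics(position, orientation): joint angles nearest the present ones, or None.
- snapshot(name): name is "side" or "top"; returns a dict with "image" (384x512x3 uint8, red, green, blue), "fx", "fy", "cx", "cy" (pixels), "R" (3x3) and "t" (3): a world point X has camera coordinates R X + t. Camera axes: x right, y down, z forward; pixel columns grow to the right and rows downward; lengths in m; the calibration is good to about 2 mm. A picture is of the moment at which its call begins. There is no depth.
A pose or a line that the arm cannot do raises Unreachable and nothing moves.
- sign_off(): hands the job in; it is judged then, once.
Readings, each from a call of its own:
- get_clock(): time.
- get_q(): joint angles.
- get_joint_vel(): joint speeds.
- get_tau(): joint torques, N m.
- get_eef_pos(): TCP position.
- get_ee_rot(): TCP orientation.
- get_wrist_force(): force on the tool from outside, world axes, zero at the start.
- get_moment(): the same for the moment, N m.
- get_width(): finger opening in m.
- get_gripper_force(): force on a finger pad.
Only numpy, scipy, OpenCV 4.12 (cv2) and the standard library are available. Lean on these libraries where they do the work, as an engineer would, in place of code of your own. Each camera call takes 0.05 s, during which the arm holds its last target. There are 200 camera calls.

## Working session

There is one attempt and no reset: what is moved stays moved. The work goes in short steps, each a Python script; the robot and the scene stay as the last script left them, time stands still between calls to the robot, and variables do not carry over. Pictures are saved under pics/ and viewed, at most 14 in all, crops included, and the job is handed in when it is done.

```bash
mkdir -p pics; ls
python3 - <<'E'
from plant import *
import cv2
for n in ("top","side"):
    s=snapshot(n); cv2.imwrite(f"pics/{n}0.png",s["image"][:,:,::-1]); print(n,s["fx"],s["fy"],s["cx"],s["cy"],s["R"],s["t"])
print(get_clock(),get_ee_rot())
E
```

```text
pics
top 380.937325573167 380.937325573167 253.42181364542648 191.60428783109828 [[-0.00791899 -0.99979657 -0.01855017]
 [-0.99962593  0.00840055 -0.02602741]
 [ 0.02617795  0.01833712 -0.9994891 ]] [0.12878315 0.4558693  0.9708068 ]
side 422.8070464162852 422.8070464162852 256.55594133859773 192.285519398164 [[ 0.64923725 -0.7604022   0.0167177 ]
 [-0.55559233 -0.48915075 -0.67234568]
 [ 0.51943061  0.42722364 -0.74004852]] [-0.21175542  0.33482003  1.06250212]
0.1 [-1.79905696e+02  2.57398926e-03  1.59503091e+02]
```

View pics/top0.png

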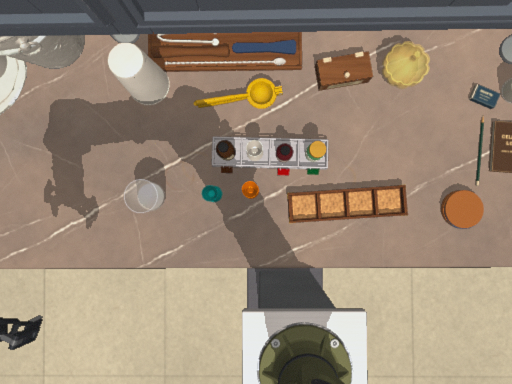

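View pics/side0.png

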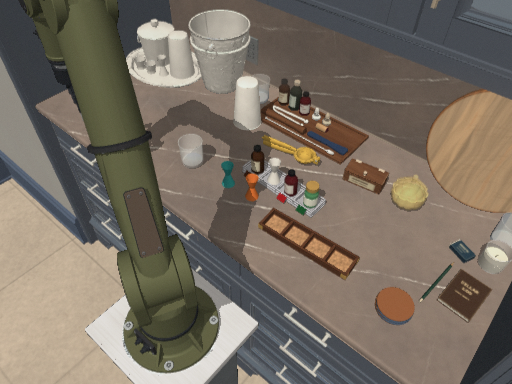

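Top view: the row is at about (226..318,150), ordered left to right brown, jigger, red, green, with tags at (227,169), (283,171) and (313,170). The caddy is at (291..405,188..219), the orange and turquoise decoys at (250,189) and (212,193), and the rocks glass at (144,196). I'll zoom in next.

Run:
```python
import cv2
a=cv2.imread("pics/top0.png")[125:230,200:415]; cv2.imwrite("pics/topc.png",cv2.resize(a,None,fx=3.7,fy=3.7,interpolation=cv2.INTER_CUBIC))
a=cv2.imread("pics/side0.png")[135:285,210:370]; cv2.imwrite("pics/sidec.png",cv2.resize(a,None,fx=4,fy=4,interpolation=cv2.INTER_CUBIC))
```

```text
(no output)
```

View pics/topc.png

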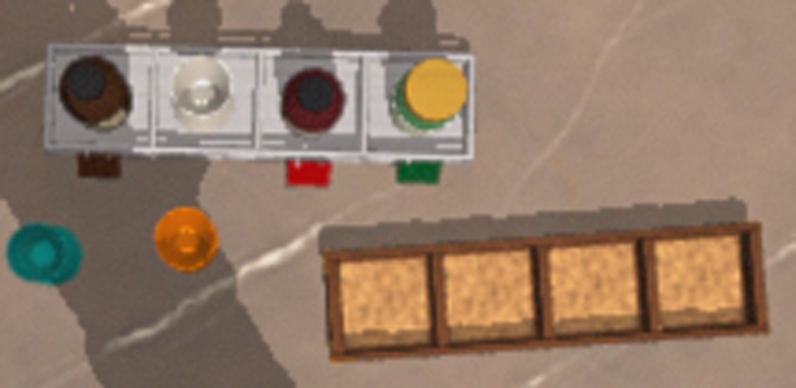

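View pics/sidec.png

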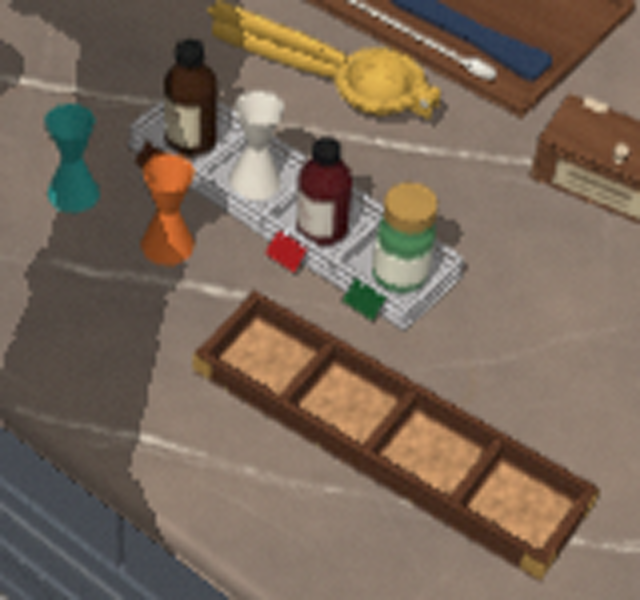

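The crops show the caddy with its long axis tilted a few degrees counter-clockwise, and the rack nearly straight. The tags match the objects. Rack rim corners in the crop are about (47,45), (473,53), (470,160), (43,150); caddy corners about (325,253), (762,225), (768,330), (332,360). Next I measure by masks in both views.

```bash
cat > h.py <<'E'
import numpy as np, cv2
def ray(s,p):
    C=-s["R"].T@s["t"]; d=s["R"].T@np.array([(p[0]-s["cx"])/s["fx"],(p[1]-s["cy"])/s["fy"],1]); return C,d/np.linalg.norm(d)
def plane(s,p,z):
    C,d=ray(s,p); return C+d*(z-C[2])/d[2]
def tri(s1,p1,s2,p2):
    C1,d1=ray(s1,p1); C2,d2=ray(s2,p2)
    k=np.linalg.lstsq(np.c_[d1,-d2],C2-C1,rcond=None)[0]; a=C1+d1*k[0]; b=C2+d2*k[1]
    return (a+b)/2,np.linalg.norm(a-b)
def blob(img,roi,lo,hi):
    x0,y0,x1,y1=roi; h=cv2.cvtColor(img[y0:y1,x0:x1],cv2.COLOR_RGB2HSV)
    m=cv2.inRange(h,np.array(lo),np.array(hi)); n,l,st,c=cv2.connectedComponentsWithStats(m)
    i=1+np.argmax(st[1:,4]); return c[i]+[x0,y0],st[i,4],st[i,:4]+[x0,y0,0,0]
E
python3 - <<'E'
from plant import *
from h import *
import json
np.set_printoptions(precision=4,suppress=True)
T=snapshot("top");S=snapshot("side")
def full(p,o,f): return np.array(p)/f+np.array(o)-.5+.5/f
for nm,q in (("rack",[(47,45),(473,53),(470,160),(43,150)]),("caddy",[(325,253),(762,225),(768,330),(332,360)])):
    P=np.array([plane(T,full(p,(200,125),3.7),.026) for p in q]); e=(P[1]-P[0]+P[2]-P[3])/2
    print(nm,P.mean(0),"len",np.linalg.norm(e),"wid",np.linalg.norm((P[0]-P[3]+P[1]-P[2])/2),"yaw",np.degrees(np.arctan2(e[0],-e[1])))
def show(n,lo,hi,rt,rs):
    a=blob(T["image"],rt,lo,hi);b=blob(S["image"],rs,lo,hi);print(n,a,b,tri(T,a[0],S,b[0]))
show("browncap",(0,0,0),(180,255,45),(214,138,232,153),(250,143,264,153))
show("redcap",(0,0,0),(180,255,45),(276,140,295,160),(284,169,298,178))
show("greencap",(12,120,120),(28,255,255),(303,138,330,163),(302,178,324,198))
show("redtag",(0,180,120),(8,255,255),(274,164,295,180),(272,190,292,208))
show("greentag",(50,120,40),(85,255,160),(302,165,325,180),(292,200,310,218))
show("orange",(5,200,100),(15,255,255),(236,175,265,205),(240,170,262,205))
# cork pads
for i,(a,b) in enumerate([(290,316),(318,345),(347,374),(375,402)]):
    c=blob(T["image"],(a,185,b,222),(8,60,120),(25,190,255));print("cork",c,plane(T,c[0],.006))
h=cv2.cvtColor(T["image"],cv2.COLOR_RGB2HSV)
print(T["image"][140:162,242:268].mean(2).astype(int))
E
```

```text
rack [0.5555 0.084  0.026 ] len 0.29066213263135243 wid 0.07251905380534772 yaw -1.8048108656699497
caddy [ 0.4245 -0.11    0.026 ] len 0.2949052242696895 wid 0.07181406393734434 yaw 3.3656925999607528
browncap (array([221.5532, 147.1809]), np.int32(94), array([216, 142,  12,  11])) (array([257.5 , 148.54]), np.int32(50), array([254, 145,   9,   8])) (array([0.5584, 0.1966, 0.1028]), np.float64(5.922229657985324e-05))
redcap (array([284.3833, 150.15  ]), np.int32(60), array([280, 146,  10,   9])) (array([291.0455, 172.9318]), np.int32(44), array([288, 170,   7,   7])) (array([0.5499, 0.0515, 0.0948]), np.float64(0.0033335510857195293))
greencap (array([317.2   , 148.9511]), np.int32(225), array([309, 141,  17,  17])) (array([312.065 , 186.2033]), np.int32(123), array([306, 181,  13,  12])) (array([ 0.553 , -0.0263,  0.0877]), np.float64(0.003026855979275297))
redtag (array([283.6585, 172.2439]), np.int32(41), array([278, 169,  11,   6])) (array([282.2778, 197.9444]), np.int32(18), array([280, 196,   6,   5])) (array([0.5053, 0.0475, 0.0194]), np.float64(0.0008575165608258583))
greent
[... 2559 characters left out ...]
74 189 181
  180 176 180 192 193 192 195 189]
 [163 191 193 191 188 156 156 165 177 183 186 190 205 204 195 186 186 181
  181 179 186 192 192 194 195 188]
 [157 187 192 190 190 183 171 168 172 178 183 187 192 195 192 186 184 184
  181 182 190 191 190 192 193 185]
 [156 190 192 191 194 194 186 176 176 183 184 190 191 190 189 190 185 183
  182 189 193 192 194 193 192 187]
 [170 188 192 190 190 189 194 188 182 183 188 190 193 193 190 189 188 188
  192 195 194 194 196 194 197 187]
 [140 140 141 142 141 151 187 191 186 175 185 188 187 190 188 191 190 192
  193 191 193 191 191 192 194 185]
 [131 132 133 130 130 130 141 142 143 136 141 140 141 140 140 140 139 140
  141 141 141 141 141 141 142 138]]
```

```bash
cat >> h.py <<'E'
RY,CY=-1.8,3.3
RACK=np.array([.555,.083]); CAD=np.array([.4252,-.1095])
def well(o,yaw,y): a=np.radians(yaw); return o+y*np.array([-np.sin(a),np.cos(a)])
E
python3 - <<'E'
from plant import *
from h import *
np.set_printoptions(precision=4,suppress=True)
T=snapshot("top");S=snapshot("side")
for v in (20,28,36):
    a=blob(T["image"],(214,138,232,153),(0,0,0),(180,255,v));b=blob(S["image"],(250,143,264,153),(0,0,0),(180,255,v));print(v,a,b,tri(T,a[0],S,b[0]))
print("jig top side",plane(S,(210+260/4-.4,135+102/4-.4),.09),"base side",plane(S,(210+255/4-.4,135+184/4-.4),.006),"tri",tri(T,(254.4,149),S,(274.6,160.1)))
for y in (.108,.036,-.036,-.108): print(well(RACK,RY,y),well(CAD,CY,y))
for yaw in (88.2,-91.8):
    for p in ([.556,.19,.07],[.553,-.026,.2],[.432,-.217,.07],[.419,-.001,.2]): print(yaw,p,inverse_kinematics(p,[180,0,yaw]))
E
```

```text
Traceback (most recent call last):
  File "h.py", line 13, in blob
    i=1+np.argmax(st[1:,4]); return c[i]+[x0,y0],st[i,4],st[i,:4]+[x0,y0,0,0]
        ~~~~~~~~~^^^^^^^^^^
ValueError: attempt to get argmax of an empty sequence
```

Run:
```python
from plant import *
from h import *
np.set_printoptions(precision=4,suppress=True)
T=snapshot("top");S=snapshot("side")
for sat in (60,90,120):
    a=blob(T["image"],(214,138,234,160),(0,0,0),(180,sat,60));b=blob(S["image"],(250,143,264,153),(0,0,0),(180,sat,60));print(sat,a,b,tri(T,a[0],S,b[0]))
print("jig top side",plane(S,(210+260/4-.4,135+102/4-.4),.09),"base side",plane(S,(210+255/4-.4,135+184/4-.4),.006),"tri",tri(T,(254.4,149),S,(274.6,160.1)))
for y in (.108,.036,-.036,-.108): print(well(RACK,RY,y),well(CAD,CY,y))
for yaw in (88.2,-91.8):
    for p in ([.556,.19,.07],[.553,-.026,.2],[.432,-.217,.07],[.419,-.001,.2]): print(yaw,p,inverse_kinematics(p,[180,0,yaw]))
```

```text
60 (array([222.1299, 146.9481]), np.int32(77), array([217, 142,  11,  10])) (array([256.8605, 147.7442]), np.int32(43), array([254, 145,   7,   7])) (array([0.5572, 0.1961, 0.1074]), np.float64(0.00336383562796303))
90 (array([221.837 , 146.6739]), np.int32(92), array([216, 141,  12,  12])) (array([256.9318, 147.7955]), np.int32(44), array([254, 145,   7,   7])) (array([0.5581, 0.1968, 0.1061]), np.float64(0.003039283305628374))
120 (array([221.3832, 147.1776]), np.int32(107), array([216, 141,  12,  17])) (array([256.8367, 148.1429]), np.int32(49), array([252, 145,  10,   8])) (array([0.5576, 0.1975, 0.1046]), np.float64(0.0017834011202948901))
jig top side [0.5639 0.1295 0.09  ] base side [0.5563 0.1235 0.006 ] tri (array([0.5529, 0.1207, 0.1033]), np.float64(0.0012182085976939728))
[0.5584 0.1909] [ 0.419  -0.0017]
[0.5561 0.119 ] [ 0.4231 -0.0736]
[0.5539 0.047 ] [ 0.4273 -0.1454]
[ 0.5516 -0.0249] [ 0.4314 -0.2173]
88.2 [0.556, 0.19, 0.07] [-25.488   37.5419   6.7412 104.4221  -6.6105  38.4138 -16.7452]
88.2 [0.553, -0.026, 0.2] [-11.8466  26.5473  17.9881 101.8881  -9.9373  53.1119   8.5531]
88.2 [0.432, -0.217, 0.07] [  2.3491  35.214   32.6072 120.3046 -34.0243  33.7336  57.4547]
88.2 [0.419, -0.001, 0.2] [-16.1494  15.2965  16.4995 120.1379  -6.0479  45.3276   2.2557]
-91.8 [0.556, 0.19, 0.07] [  0.0127  40.9039 -34.7298 104.0758  31.775   45.1059 126.947 ]
-91.8 [0.553, -0.026, 0.2] [ 17.7491  27.0875 -26.3677 101.4978  14.3395  54.7421 163.7416]
-91.8 [0.432, -0.217, 0.07] [-13.7667  49.4858  65.8859 120.4774 -59.8939  53.3318 -94.2897]
-91.8 [0.419, -0.001, 0.2] [ -48.4639   26.8896   66.1386  120.4412  -31.4517   52.4387 -146.1948]
```

```bash
cat > m.py <<'E'
from plant import *
from h import *
def pick(xy,z,lift=.145,first=False):
    open_jaws()
    o=[180,0,90+RY]; P=[*map(float,xy)]
    movep(P+[z+lift],o)
    print("low stop",movel(P+[z],.1,f_stop=8), get_eef_pos())
    grab(40); dwell(.2)
    print("width",get_width(),"pad",get_gripper_force())
    movel(P+[z+lift],.15); print("lifted",get_width(),get_clock())
def place(xy,z,lift=.145):
    o=[180,0,90+CY]; P=[*map(float,xy)]
    movel(P+[z+lift],.2,o)
    movel(P+[z+.012],.15)
    print("contact",movel(P+[z-.004],.03,f_stop=3),get_eef_pos(),get_width())
    open_jaws(); dwell(.2); movel(P+[z+lift],.15); print(get_clock())
def pic(n):
    for v in ("top","side"): cv2.imwrite(f"pics/{v}_{n}.png",snapshot(v)["image"][:,:,::-1])
E
python3 - <<'E'
from m import *
movel([.30,.55,.30],.2)
pick((.558,.196),.0685); pic("b1")
a=cv2.imread("pics/side_b1.png")[60:300,170:400];cv2.imwrite("pics/b1c.png",cv2.resize(a,None,fx=2.5,fy=2.5))
E
```

```text
low stop False [0.55833866 0.19611091 0.06909002]
width 0.0425706012749412 pad 40.78750915126875
lifted 0.042171877475920216 6.2917
```

View pics/b1c.png

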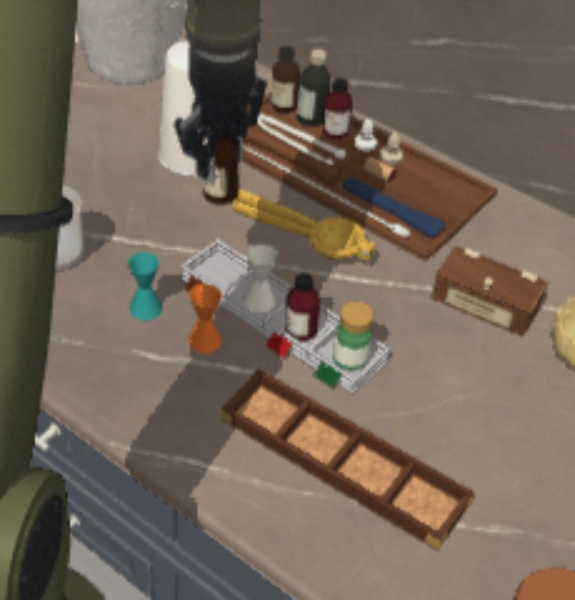

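The brown bottle hangs upright in the jaws at about (220,170) in the crop; the others are undisturbed. I'll place it in the rightmost well.

Run:
```python
from m import *
place(well(CAD,CY,-.108),.0685); movel([.52,0.02,.25],.2); pic("b2")
a=cv2.imread("pics/top_b2.png")[120:240,190:420];b=cv2.imread("pics/side_b2.png")[135:285,210:370]
cv2.imwrite("pics/b2c.png",np.vstack([cv2.resize(a,(560,292)),cv2.resize(b,(320,300))[:, :].repeat(1,1) if 0 else cv2.copyMakeBorder(cv2.resize(b,(320,300)),0,0,0,240,0)]))
```

```text
contact True [ 0.43202428 -0.21745576  0.06874953] 0.041874987574939654
11.9917
```

View pics/b2c.png

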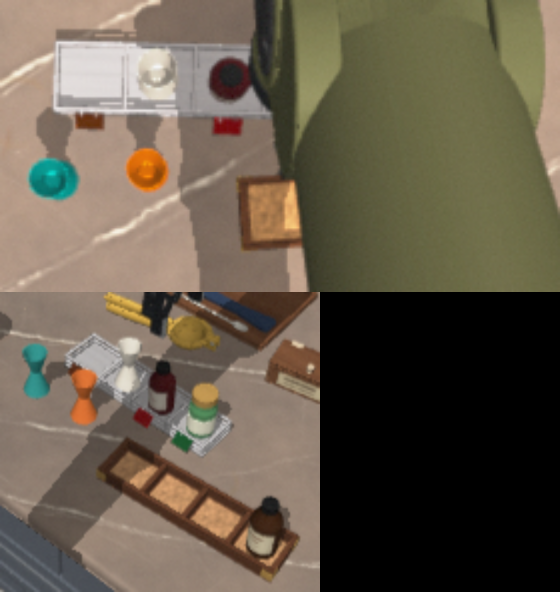

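Brown stands upright in the rightmost well, at about (265,528) in the picture, and contact came at the expected height. Next the jigger, then the red bottle.

Run:
```python
from m import *
T=snapshot("top"); print(plane(T,(254.5,148.7),.09))
pick((.555,.121),.081); 
if get_width()>.038:
    place(well(CAD,CY,-.036),.081); movel([.53,0.15,.28],.2); pic("j")
    a=cv2.imread("pics/side_j.png")[135:285,210:370]; cv2.imwrite("pics/jc.png",cv2.resize(a,None,fx=3,fy=3))
```

```text
[0.5558404  0.12019585 0.09      ]
low stop False [0.55533578 0.12107932 0.08155009]
width 0.03903839409303392 pad 39.719678541505345
lifted 0.039145937863026004 17.7083
contact True [ 0.42820972 -0.14556493  0.08090516] 0.039187689308484014
22.65
```

View pics/jc.png

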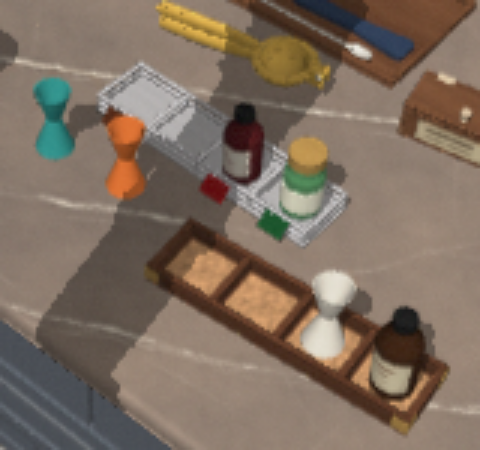

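The jigger stands upright in the third well, at about (328,315), next to brown. Now the red bottle, then the green jar.

Run:
```python
from m import *
pick((.551,.0505),.063)
assert get_width()>.036
place(well(CAD,CY,.036),.063)
pick((.553,-.0263),.0585)
assert get_width()>.036
place(well(CAD,CY,.108),.0585); movel([.45,0.25,.30],.2); dwell(.3); pic("e"); print(get_clock())
a=cv2.imread("pics/side_e.png")[115:295,190:380]; cv2.imwrite("pics/ec.png",cv2.resize(a,None,fx=3,fy=3))
a=cv2.imread("pics/top_e.png")[120:240,120:420]; cv2.imwrite("pics/etc.png",cv2.resize(a,None,fx=2.6,fy=2.6))
```

```text
low stop False [0.5513619  0.0504875  0.06355423]
width 0.04037274738816898 pad 40.21893988363445
lifted 0.04012992572636643 28.6667
contact True [ 0.42404018 -0.07370742  0.06323852] 0.039786291696469446
33.0167
low stop False [ 0.55336125 -0.02633678  0.05904099]
width 0.043029599664985915 pad 40.198836363852024
lifted 0.042863516476434896 37.225
contact True [ 0.41957325 -0.00163143  0.05883974] 0.04260730017446369
41.3417
43.25
```

View pics/ec.png

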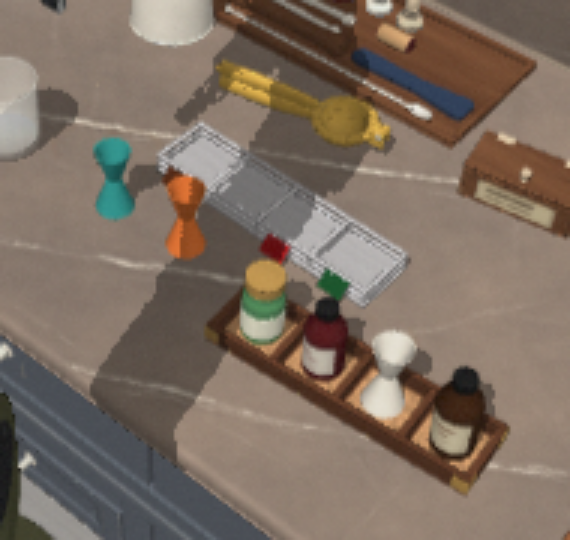

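View pics/etc.png

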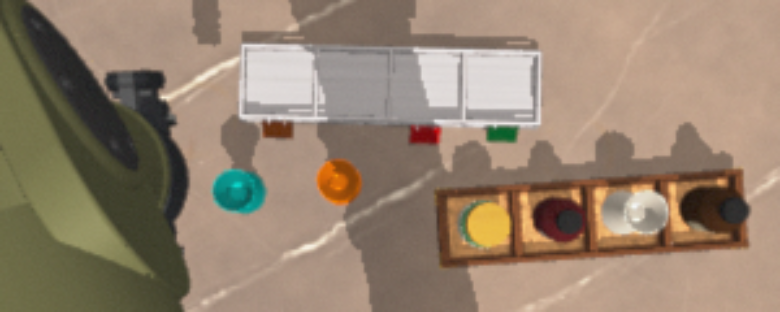

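All four stand upright in the caddy, left to right green (264,305), red (326,340), jigger (388,378) and brown (458,415). The rocks glass is in place. One numeric check of the cap positions, then I hand in.

Run:
```python
from m import *
np.set_printoptions(precision=4,suppress=True)
T=snapshot("top");S=snapshot("side")
def R(p,o,f,r): x,y=p[0]/f+o[0],p[1]/f+o[1]; return (int(x-r),int(y-r),int(x+r+1),int(y+r+1))
for n,pt,ps,lo,hi,w in (("green",(489,224),(266,278),(12,140,120),(28,255,255),.108),("red",(570,221),(327,309),(0,0,0),(180,90,60),.036),("brown",(734,210),(465,381),(0,0,0),(180,90,60),-.108)):
    a=blob(T["image"],R(pt,(120,120),2.6,7 if n!="green" else 10),lo,hi)[0];b=blob(S["image"],R(ps,(190,115),3,5 if n!="green" else 8),lo,hi)[0]
    p,e=tri(T,a,S,b); print(n,p,e,p[:2]-well(CAD,CY,w))
print("jig",plane(T,(120+641/2.6,120+213/2.6),.09)[:2]-well(CAD,CY,-.036), get_wrist_force())
```

```text
green [ 0.4185 -0.0027  0.0896] 0.004319079805591524 [-0.0005 -0.0011]
red [ 0.4219 -0.0723  0.0977] 0.0021716286423185747 [-0.0013  0.0012]
brown [ 0.4306 -0.2155  0.1054] 0.0007313256387222816 [-0.0008  0.0018]
jig [0.0011 0.005 ] [-0.0377  0.4504 -0.5344]
```

```bash
python3 -c "
from plant import *
print(sign_off())"
```

```text
the job is handed in; nothing more can be done
None
```

The job is handed in: green jar, red bottle, jigger and brown bottle stand upright in the caddy, left to right, each within about 5 mm of its well's centre by camera, rocks glass still in place, at about 43 s of the 99 s.

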